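Latch the dish shuttle at its reading position

ROBOT

A 6-joint arm with a two-finger parallel gripper is mounted at the origin on a cart in front of the work surface, level with it; the furniture and walls round the work are solid. World frame = base frame: x ahead of the robot, y to its left, z up, the work surface at z = 0. Lengths are in m, angles in rad, forces in N, time in s.
With the tool pointing down it reaches from about 0.275 to 0.875 m from the base axis. Payload 12.5 kg.
Tool frame: the origin (TCP) lies where the fingers leave the gripper's body, on its centre line; the fingertips stand r.tips_ahead ahead of it and the grasp point (between the pads) lies 54 mm ahead of it (r.tips_ahead is the distance from the TCP to the fingertips, in m); z points along the fingers, x is the direction in which the jaws open and shut, and the axes are right-handed (so a half turn about z gives the same grasp; the last joint's range is limited). The gripper opens to 85 mm and grips with 20 to 120 N. Pads are 22 mm wide; open, the fingers measure 114 mm over their backs; the gripper's body (76 mm by 85 mm) begins 54 mm behind the grasp point. The pads swing forward as they close: fully open they stand 13 mm farther back than shut.
Start: joints at [1.091, 0.351, 1.652, -0, 1.139, -0.085], TCP at [0.212, 0.508, 0.304] pointing down, gripper open.
Joint ranges: [-2.75, 2.75], [-0.79, 2.1], [0.01, 2.65], [-1.57, 4.71], [0.07, 3.14], [-2.87, 2.87]. Speed limits (rad/s): [2.22, 2.22, 2.79, 3.14, 3.14, 3.14].

INTERFACE

Orientations are given as [roll, pitch, yaw] about the fixed x, y, z axes, in that order (R = Rz(yaw) Ry(pitch) Rx(roll)).
In Python, from rig import r gives the robot as it stands. Calls block until the motion is done:
- r.movep(position, orientation): joint-space move of the TCP to a pose.
- r.movel(position, feed=0.15, orientation=None): straight line of the TCP; orientation=None keeps the orientation; feed is the mean speed in m/s.
- r.set_joints(angles): joint-space move.
- r.let_go() and r.gripper_close(f_grip=None): open the fingers fully, or close them until they stop; f_grip is the grip in N (None keeps the last).
- r.sleep(seconds).
- r.solve_ik(position, orientation): joint angles nearest the present ones, or None.
- r.capture(name): name is "scene" or "top"; returns the picture (420x560x3 uint8, blue, green, red); there is no depth.
- r.get_calibration(name): a dict with "intrinsics" (3x3 intrinsics, pixels), "R" (3x3) and "t" (3): a world point X has camera coordinates R X + t. Camera axes: x right, y down, z forward; pixel columns grow to the right and rows downward; lengths in m; the calibration is good to about 2 mm. A picture is of the moment at which its call begins. get_calibration takes no time and is no camera call.
A pose or a line that the arm cannot do raises r.IKError and nothing moves.
- r.job_done(): hands the job in, once; it reports no verdict.
Readings, each from a call of its own:
- r.current_time(): time.
- r.current_q(): joint angles.
- r.current_joint_vel(): joint speeds.
- r.current_effort(): joint torques, N m.
- r.current_ee_pos(): TCP position.
- r.current_ee_rot(): TCP orientation.
- r.current_contact_force(): force on the tool from outside, world axes, zero at the start.
- r.current_torque(): the same for the moment, N m.
- r.current_width(): finger opening in m.
Only numpy, scipy, OpenCV 4.12 (cv2) and the standard library are available. Lean on these libraries where they do the work, as an engineer would, in place of code of your own. Each camera call takes 0.05 s, during which the arm holds its last target. There are 200 camera calls.

TASK

Two dish shuttles stand on the bench; find the one whose slide carries the petri dish. With the fingertips, gently push its upright tab inwards until the slide has gone well past its stop pin, without ramming it against the far end stop, then let go so that it springs back and is caught by the pin at the middle, reading position. Only push: do not grip the tab or lift the dish, and leave the empty shuttle and the things standing around alone.

Things in the scene. Friction and masses are not known exactly. Their poses are not given: they have to be found in the camera images.
- shuttle_a: The shuttle that carries the petri dish; fixed to the bench. Aluminium base plate 160 (x) x 130 (y) x 10 mm, origin at the centre of its underside, x axis = push direction (inwards, horizontal), z up. At its far end (+x) an end-stop block 30 mm high.
- shuttle_b: The second, identical shuttle with an empty slide; same axes. Not to be used.
- travel_a (a joint): Position of the grey slide of shuttle_a, m: 0 = home (its start), grows as it is pushed inwards along shuttle_a's x, 0.050 = far end stop. A spring pushes it back with 2.8 N at home, 6.3 N at the end stop; damped, 25 N per m/s. Let go past the pin (0.033 or more, better 0.040) it returns to 0.030 and stays; let go earlier it goes back to 0.
- travel_b (a joint): The same for the empty slide of shuttle_b; 0 = home, must stay there.
- tab_a_face (a point): Point on the near (-x) face of the upright push tab of slide_a, mid width, 45 mm above the bench, moving with the slide; x axis = push direction, z up. The tab is a grey plate 40 mm wide, 10 mm thick; its free near face runs from 20 to 60 mm above the bench; at home it stands 2 mm inside the near edge of the 10 mm thick base plate.
- nest_a (a point): Centre of the round nest of slide_a (ring 73 mm across, 7 mm high) at the level of the slide's top, 20 mm above the bench, where the dish stands; 48 mm inwards of the tab's near face.
- dish: Petri dish with lid, 61 mm across, 16 mm high, standing loose in the nest of slide_a; origin at the centre of its underside, top 36 mm above the bench.
- stopper: Bystander: reddish rubber stopper, 28 mm across, 24 mm high, standing between the shuttles; origin under its centre.
- beaker: Bystander: small beaker, 51 mm across, 59 mm high, at the right; origin under its centre.
- bottle: Bystander: small brown bottle with a white cap, 42 mm across, 85 mm high, at the left; origin under its centre.
- pin_a (a point): Foot of the spring-loaded steel stop pin of shuttle_a, held in a bracket on its +y side at x = +15 mm; knob top about 66 mm above the bench. As the slide goes in, the pin rides up a ramp (from about 0.010 to 0.025 of travel, 1 to 1.5 N more push) and drops behind it at about 0.030, by itself. It need not be touched.
- slide_a: The grey slide of shuttle_a with its flat side flange, nest and upright push tab; its origin and axes are those of shuttle_a at home and it moves along x. The near half of the tab is pushed; the far face of the tab (towards the dish) must not be touched, that would be gripping or hooking it.
Mind the look-alikes: they are no part of the job. Leave any yellow look-alike of the dish alone.

How it is judged:
On the way:
1. the slide with the dish is pushed in by the fingers, on the near face of its tab, until the pin is reached (0.020 m or more, on its way to being latched) (value of joint travel_a above 0.02 m and contact force between the fingers and tab_a above 0.3 N), for 0.02 s.
At the end, for the whole second after the job is handed in: The slide with the dish rests latched against its pin at 0.030 m (within 3 mm), at rest; the dish lies flat in its nest (within 5 mm and 0.1 rad); the empty slide is at home (value of joint travel_a between 0.027 and 0.033 m and velocity of joint travel_a between -0.005 and 0.005 m/s and distance between dish and nest_a below 0.005 m and angle between dish's own z axis and vertical below 0.1 rad and linear speed of dish below 0.02 m/s and value of joint travel_b below 0.003 m); the robot touches nothing.
It fails at once if the dish is lifted or knocked out of its nest (more than 8 mm) (distance between dish and nest_a above 0.008 m).
It fails at once if the fingers press on the far side of the tab (gripping or hooking it) (contact force between the fingers and tabback_a above 1 N).
It fails at once if the empty shuttle's slide is pushed more than 5 mm (value of joint travel_b above 0.005 m).
It fails at once if a bystander is moved more than 10 mm (distance of any of stopper, beaker, bottle from where it was at the start of the episode above 0.01 m).
It fails at once if the slide is rammed: the fingers press on the tab with over 40 N (contact force between the fingers and tab_a above 40 N).
It also fails if it takes over 38 s, if anything falls off the work surface, if the arm or the gripper's body presses on something with over 40 N, if the wrist force passes 120 N, or if a joint passes its speed limit or range.

## Working session

There is one attempt and no reset: what is moved stays moved. The work goes in short steps, each a Python script; the robot and the scene stay as the last script left them, time stands still between calls to the robot, and variables do not carry over. Pictures are saved under pics/ and viewed, about 8 in all and at most 12, crops included, and the job is handed in when it is done.

```bash
mkdir -p pics; python3 - <<'E'
from rig import r
import cv2,numpy as np
for n in("scene","top"):
    cv2.imwrite(f"pics/{n}0.png",r.capture(n)); c=r.get_calibration(n)
    R=np.array(c["R"]);print(n,np.round(c["intrinsics"],1).tolist(),np.round(R,3).tolist(),np.round(-R.T@np.array(c["t"]),3))
print(r.tips_ahead,r.current_ee_rot(),r.current_time())
E
```

```text
scene [[475.7, 0.0, 270.5], [0.0, 475.7, 206.9], [0.0, 0.0, 1.0]] [[-0.476, -0.879, 0.015], [-0.466, 0.239, -0.852], [0.745, -0.412, -0.524]] [-0.714  0.692  0.898]
top [[383.3, 0.0, 279.8], [0.0, 383.3, 213.9], [0.0, 0.0, 1.0]] [[0.016, -1.0, 0.004], [-0.983, -0.016, -0.185], [0.185, -0.001, -0.983]] [0.251 0.005 1.234]
0.0726 [-3.14150631e+00  1.06502364e-03  1.17600251e+00] 0.1
```

View pics/scene0.png

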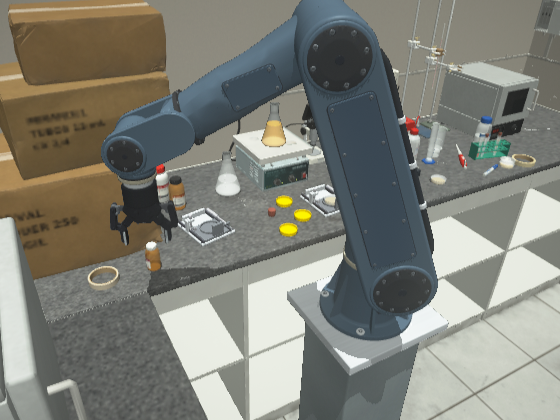

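View pics/top0.png

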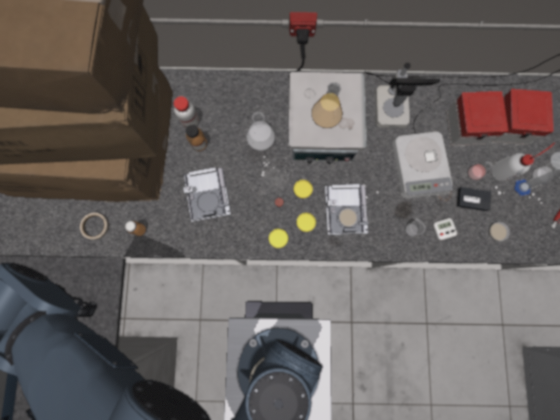

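The left shuttle at top-view (207,195) looks empty. The right one at (347,210) carries a beige dish at (348,217). There are yellow look-alikes between them. I'll zoom in on both shuttles.

```bash
python3 - <<'E'
import cv2,numpy as np
t=cv2.imread("pics/top0.png")
a=cv2.resize(t[175:245,315:380],None,fx=8,fy=8,interpolation=cv2.INTER_CUBIC)
b=cv2.resize(t[160:230,180:215],None,fx=8,fy=8,interpolation=cv2.INTER_CUBIC)
cv2.imwrite("pics/z1.png",np.hstack([a,b]))
E
```

```text
(no output)
```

View pics/z1.png

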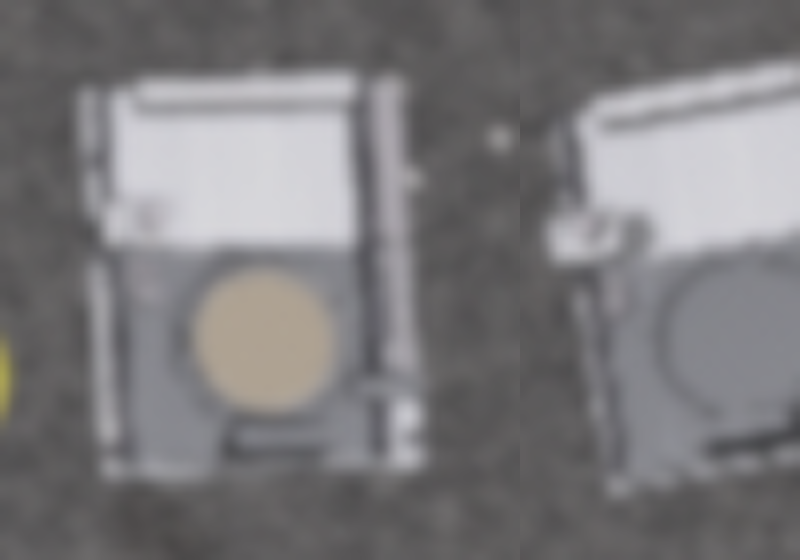

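Right shuttle: beige dish at about pixel (348,217), with the light tab strip below it at about (349,230). The left nest is empty. Next I'll compute positions.

```bash
cat > h.py <<'E'
import cv2,numpy as np
from rig import r
def ray(n,u,v,z):
    c=r.get_calibration(n);R=np.array(c["R"]);o=-R.T@np.array(c["t"])
    d=R.T@np.linalg.solve(np.array(c["intrinsics"]),[u,v,1]);return o+d*(z-o[2])/d[2]
E
python3 - <<'E'
from h import *
t=cv2.imread("pics/top0.png");h=cv2.cvtColor(t,cv2.COLOR_BGR2HSV)[175:245,315:380]
m=cv2.inRange(h,(8,45,90),(25,160,255));k,l,s,ce=cv2.connectedComponentsWithStats(m)
i=1+np.argmax(s[1:,4]);print(s[i]);d=ray("top",ce[i][0]+315,ce[i][1]+175,.036);print("dish",d.round(4), "px",ce[i]+[315,175])
for nm,(x,y),z in[("FL",(80,90),.01),("FR",(402,80),.01),("NL",(105,475),.01),("NR",(425,465),.01),("tabL",(228,440),.06),("tabR",(325,440),.06),("platetopL",(135,105),.03),("platetopR",(355,100),.03)]:
    print(nm,ray("top",315+(x-3.5)/8,175+(y-3.5)/8,z).round(4))
g=t[175:245,315:380]; # plate outline: bright/grey vs bench
E
```

```text
[ 0 48  2  5  5]
dish [ 0.4422 -0.1106  0.036 ] px [315.6 225. ]
FL [ 0.5776 -0.1429  0.01  ]
FR [ 0.5841 -0.2758  0.01  ]
NL [ 0.4179 -0.152   0.01  ]
NR [ 0.424 -0.281  0.01 ]
tabL [ 0.4255 -0.1933  0.06  ]
tabR [ 0.4261 -0.2309  0.06  ]
platetopL [ 0.5664 -0.1627  0.03  ]
platetopR [ 0.5699 -0.2519  0.03  ]
```

Corner spacings come out at 160 × 130 mm, as specified, with yaw ≈ 0.046. The tab is near (0.426, -0.213), which agrees with the plate. I'll move to a standoff in front of the tab with the fingers shut.

```bash
cat >> h.py <<'E'
YAW=.046; U=np.array([np.cos(YAW),np.sin(YAW),0]); FACE=np.array([.4225,-.2145,0])
E
python3 - <<'E'
from h import *
r.gripper_close(20); print(r.tips_ahead,r.current_width())
p=FACE-.06*U
best=min(((abs(q[5]),y) for y in(YAW+np.pi/2,YAW-np.pi/2) for q in[r.solve_ik(p+[0,0,.25],[np.pi,0,y])] if q is not None));print(best)
o=[np.pi,0,best[1]]
r.movep(p+[0,0,.25],o); r.movel(p+[0,0,.112],.1)
print(r.current_ee_pos(),r.current_contact_force(),r.current_time())
s=r.capture("scene");t=r.capture("top")
cv2.imwrite("pics/t1.png",np.hstack([cv2.resize(t[170:250,310:385],(560,600)[:2] and (375,400),interpolation=3),cv2.resize(s[150:250,270:370],(400,400),interpolation=3)]))
E
```

```text
0.0726 6.069850666999757e-05
(np.float64(0.874706091741368), -1.5247963267948965)
[ 0.36276107 -0.21738589  0.11240199] [-0.00069118 -0.17246117 -0.28592311] 5.025
```

View pics/t1.png

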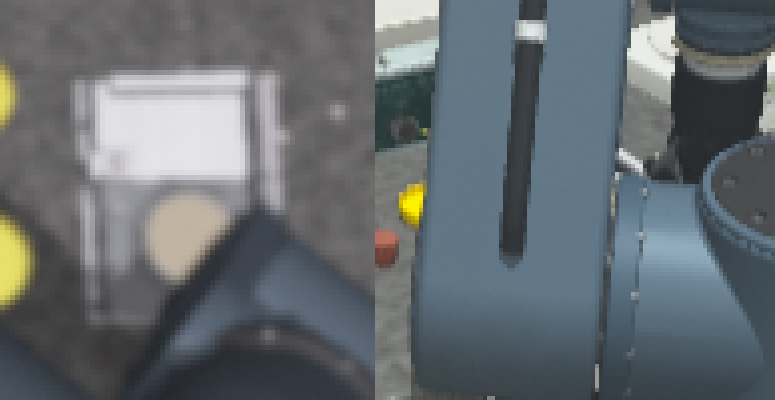

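The arm hides the tab in both views: the dish is at crop (190,235) and the tab is covered. Contact will have to be found by force, creeping forward in small steps. I expect it about 49 mm ahead.

```bash
python3 - <<'E'
from h import *
p0=r.current_ee_pos().copy(); p0=np.array(p0)
r.movel(p0+.03*U,.08); f0=np.array(r.current_contact_force())@U
d=.03
while d<.065:
    d+=.002; r.movel(p0+d*U,.03)
    f=np.array(r.current_contact_force()); print(round(d,3),round((np.array(r.current_ee_pos())-p0)@U,4),(f).round(2))
    if f@U-f0<-1.5: break
print(r.current_time())
E
```

```text
0.032 0.0318 [-0.19 -0.01 -0.22]
0.034 0.034 [-0.01  0.5   0.12]
0.036 0.0361 [ 0.09  0.31 -0.7 ]
0.038 0.0381 [-0.02 -0.05 -0.27]
0.04 0.0401 [-0.32 -0.15  0.46]
0.042 0.0421 [ 0.36 -0.42 -0.5 ]
0.044 0.0441 [ 0.44 -0.8  -0.04]
0.046 0.0461 [0.3  1.31 0.7 ]
0.048 0.0479 [-2.09 -0.78  0.11]
7.9
```

Contact came at d ≈ 0.047, against the expected 0.049. I'll push on to a travel of about 0.040, logging force.

```bash
python3 - <<'E'
from h import *
p=np.array(r.current_ee_pos()); L=[]
for k in range(1,14):
    d=.003*k; r.movel(p+d*U,.03); f=np.mean([np.array(r.current_contact_force())@U for _ in range(3) if r.sleep(.02) is None]); L.append((round(.001+d,3),round(f,2)))
    if f<-14: break
print(L,r.current_ee_pos(),r.current_time())
E
```

```text
[(0.004, np.float64(nan)), (0.007, np.float64(nan)), (0.01, np.float64(nan)), (0.013, np.float64(nan)), (0.016, np.float64(nan)), (0.019, np.float64(nan)), (0.022, np.float64(nan)), (0.025, np.float64(nan)), (0.028, np.float64(nan)), (0.031, np.float64(nan)), (0.034, np.float64(nan)), (0.037, np.float64(nan)), (0.04, np.float64(nan))] [ 0.44925623 -0.21324063  0.11228945] 11.8
  return _methods._mean(a, axis=axis, dtype=dtype,
  ret = ret.dtype.type(ret / rcount)
```

My averaging was faulty because `sleep` returns a value, so that push ran without the force guard. I'll read the force now, before letting go.

```bash
python3 - <<'E'
from h import *
F=[]
for _ in range(8): r.sleep(.03);F.append(np.array(r.current_contact_force()))
print(np.mean(F,0).round(2),np.std(F,0).round(2),r.current_time())
t=r.capture("top");cv2.imwrite("pics/t2.png",cv2.resize(t[170:250,310:385],None,fx=7,fy=7,interpolation=3))
E
```

```text
[-5.68  1.68  1.7 ] [0.54 0.47 0.55] 12.0667
```

View pics/t2.png

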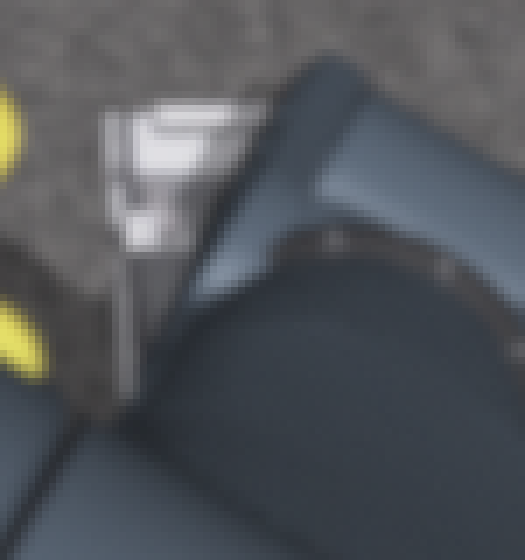

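The force along the push is 5.7 N, which matches the spring at about 0.041 travel and shows no end-stop contact. The picture shows the slide moved well inwards, with the dish hidden by the arm. Now I'll back straight off, lift, clear the view and look.

```bash
python3 - <<'E'
from h import *
p=np.array(r.current_ee_pos()); q=p-.085*U
r.movel(q,.06); print(np.round(r.current_contact_force(),2))
r.movel(q+[0,0,.15],.12); j=list(r.current_q()); j[0]=.9; r.set_joints(j)
print(np.round(r.current_contact_force(),2),r.current_time())
t=r.capture("top");cv2.imwrite("pics/top3.png",t);cv2.imwrite("pics/t3.png",cv2.resize(t[170:250,310:385],None,fx=7,fy=7,interpolation=3))
E
```

```text
[0.28 0.38 0.46]
[ 0.67 -0.31  0.05] 17.2167
```

View pics/t3.png

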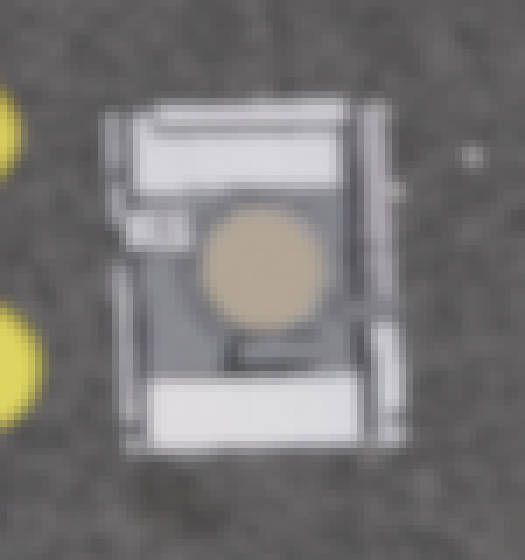

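The slide stands about 30 mm in: the dish moved from pixel row 217.5 to about 208.3, roughly 9.2 px at 3.2 mm each. The dish is centred in its nest and the arm is clear. I'll make a numeric check and hand in.

```bash
python3 - <<'E'
from h import *
a=cv2.imread("pics/top0.png");r.sleep(.5);b=r.capture("top")
P=[]
for im in(a,b):
    c=im[190:240,335:362].astype(int);m=((c[...,2]-c[...,0])>15).astype(np.uint8);_,l,s,ce=cv2.connectedComponentsWithStats(m);i=1+np.argmax(s[1:,4]);P.append(ray("top",*(ce[i]+[335,190]),.036));print(s[i])
print(P,(P[1]-P[0])@U)
for n,(x,y) in dict(stopper=(280,202),beaker=(413,227),shB=(207,195)).items():
    k=24 if n=="shB" else 9; print(n,cv2.absdiff(a[y-k:y+k,x-k:x+k],b[y-k:y+k,x-k:x+k]).mean())
r.job_done()
E
```

```text
[  5  20  16  16 203]
[  4  11  17  16 203]
[array([ 0.46904004, -0.21212864,  0.036     ]), array([ 0.49830526, -0.21031423,  0.036     ])] 0.029317701970684156
stopper 2.0843621399176953
beaker 2.4002057613168724
shB 3.001880787037037
the job is handed in; nothing more can be done
```

The slide with the dish (the right-hand shuttle) is latched at the reading position, and the job is handed in. I pushed its tab with shut fingertips to about 0.040 m of travel, backed off so that it sprang back onto the pin, and moved the arm clear.

- **Latched position:** before and after pictures put the dish 29.3 mm inwards, which fits the 0.030 m latch. It looked centred in its nest.
- **Push force:** I read 5.7 N while holding the slide in. That fits the spring at about 0.041 m and shows no end-stop contact.
- **Bystanders and empty shuttle:** the image patches around the stopper, the beaker and the empty shuttle barely changed. I did not compare the bottle.
- **Arm clear:** after backing off, the tool force was within sensor noise (under 1 N).
- **Failed check:** a bug in my script made the force readings during the main push invalid, so that push ran without its force limit. The peak force along the way was not recorded; I read the force only once the fingers had stopped at the end of it.

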